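# Hold the inspection-bay flap at its index mark

### The job

Take the red bar handle of the inspection bay's clear flap with a light grip (at most about 40 N from each finger), raise the flap smoothly until it stands at the angle of the yellow index mark on the white quadrant (red needle in line with the yellow pointer, within about 3 degrees), and finish while still holding it there by the handle so the die set inside can be inspected. Do not lean on the thin clear pane, let the flap drop, shift the yellow mark or disturb the die parts lying about.

Things in the scene. Friction and masses are not known exactly. Their poses are not given: they have to be found in the camera images.
- flap (a joint): Angle of the clear-window flap (rad), 0 = shut and level (where it starts, on a firm stop), grows as the free edge rises, hard stop at 1.35. The flap is a dark steel frame 236 mm along the hinge, 190 mm from hinge to free edge, 8 mm thick, with a clear pane; it weighs 0.3 to 0.6 kg with its handle and the hinge has next to no friction, so it falls shut when let go.
- flap_hinge (a point): Point on the flap's horizontal hinge axis, midway along the flap, 105 mm above the bench. Its x axis runs along the hinge; its y axis points from the free edge to the hinge (in the plane of the flap); its z axis is the flap's upward normal, so this frame turns with the flap (raising the flap is a negative turn about its x). At the start z is vertical.
- flap_edge (a point): Middle of the flap's free edge, 190 mm from the hinge axis (at y = -190 mm in the hinge frame), mid-thickness; axes parallel to those of flap_hinge.
- handle (a point): Red round bar handle of the flap: 14 mm diameter, 130 mm long, parallel to the hinge. This point is the middle of the bar, which is at (0, -175, +50) mm in the flap_hinge frame, i.e. the bar stands 50 mm above the flap's mid-plane (46 mm free height under its axis), on two 10 mm steel posts 60 mm either side of its middle. x along the bar; axes turn with the flap. The bar is smooth and round and can turn between gripping fingers.
- pane (a point): Clear pane of the flap, 196 mm along the hinge by 146 mm, 4 mm thick, this point at its centre, 95 mm from the hinge axis; must not be pushed on.
- mark (a joint): Angle of the yellow index mark on the quadrant (rad), measured about the same hinge axis and in the same sense as joint flap: the flap is at the mark when the two values are equal. Between 0.45 and 1.05; clamped, does not move by itself.
- mark_tip (a point): Inner tip of the yellow pointer on the white quadrant arc, 167 mm from the hinge axis and 136 mm along +x from the middle of the hinge; its y axis points from the tip to the hinge axis. The quadrant arc (radius 172 to 205 mm, black ticks every 10 degrees from level) stands upright at the flap's +x end; a red needle on the hinge shaft turns with the flap in front of it.
- bay: Inspection bay, a blue open steel box 240 x 200 mm and 97 mm high, fixed to the bench, origin at the centre of its underside. x along the flap's hinge, y towards the hinge side (hinge axis at y = +95 mm, z = 105 mm). The flap covers it.
- die_set: Small dark iron die set standing inside the bay, 162 x 72 x 70 mm, origin under its centre; leave alone.
- bush_block: Dark oval iron block with two steel bushes, 116 x 56 mm, 59 mm high, standing on the bench on the bay's hinge side; origin under its centre; leave alone.
- oct_plate: Eight-sided grey steel plate, 90 mm across, 22 mm thick, lying beside the bay on its free-edge side; leave alone.
- punch_a: Stepped round steel punch, 56 mm diameter, 50 mm high, standing; leave alone.
- punch_b: Another such punch; leave alone.
- pillar_set: Dark iron die set with two upright brass columns, 152 x 72 mm, 139 mm high; leave alone.

How it is judged:
On the way, in this order (a step that is already met when the one before it is completed fails the run):
1. the flap is lifted well clear of its rest by the red handle (value of joint flap above 0.2 rad and (contact force between the fingers and flap_c5 above 0.5 N or contact force between the fingers and flap_c6 above 0.5 N or contact force between the fingers and flap_c7 above 0.5 N)), for 0.1 s.
2. the flap stands at the yellow mark, held by the handle (angle between the y axis of flap_edge and the y axis of mark_tip, either way round below 0.07 rad and (contact force between the fingers and flap_c5 above 0.5 N or contact force between the fingers and flap_c6 above 0.5 N or contact force between the fingers and flap_c7 above 0.5 N)), for 0.3 s.
At the end, for the whole second after the job is handed in: The flap stands still (under 0.05 rad/s) within 0.07 rad of the yellow mark, the fingers still holding it by the red handle (more than 0.5 N); the mark is within 5 mm and every die part within 20 mm of where it was (all of step 2 and velocity of joint flap between -0.05 and 0.05 rad/s and distance of mark_tip from where it was at the start of the episode below 0.005 m and distance of each of die_set, bush_block, oct_plate, punch_a, punch_b, pillar_set from where it was at the start of the episode below 0.02 m); the arm keeps its last pose, push and grip.
It fails at once if the flap or its handle is squeezed or pushed with more than 100 N in all (contact force between the fingers and flap above 100 N).
It fails at once if the robot presses on the clear pane with more than 6 N (contact force between any of the fingers, the arm and flap_c4 above 6 N).
It fails at once if the flap is flung up or let drop (faster than 1.5 rad/s) (velocity of joint flap above 1.5 rad/s or velocity of joint flap below -1.5 rad/s).
It fails at once if the yellow mark is shifted by more than 5 mm (distance of mark_tip from where it was at the start of the episode above 0.005 m).
It fails at once if a die part is shifted by more than 20 mm (distance of any of die_set, bush_block, oct_plate, punch_a, punch_b, pillar_set from where it was at the start of the episode above 0.02 m).
It also fails if it takes over 35 s, if anything falls off the work surface, if the arm or the gripper's body presses on something with over 40 N, if the wrist force passes 120 N, or if a joint passes its speed limit or range.

### The arm

A 7-joint arm with a two-finger parallel gripper is mounted at the origin on the work surface. World frame = base frame: x ahead of the robot, y to its left, z up, the work surface at z = 0. Lengths are in m, angles in rad, forces in N, time in s.
With the tool pointing down it reaches from about 0.425 to 0.925 m from the base axis. Payload 6.8 kg.
Tool frame: the origin (TCP) lies at the very end of the fingers, on their centre line; the grasp point (between the pads) lies 19 mm behind it; z points along the fingers, x is the direction in which the jaws open and shut, and the axes are right-handed (so a half turn about z gives the same grasp; the last joint's range is limited). The gripper opens to 85 mm and grips with 20 to 120 N. Pads are 22 mm wide; open, the fingers measure 114 mm over their backs; the gripper's body (76 mm by 85 mm) begins 54 mm behind the grasp point. The pads swing forward as they close: fully open they stand 13 mm farther back than shut.
Start: joints at [1.044, 0.477, 0.022, 1.555, -0.011, 1.109, -0.083], TCP at [0.275, -0.617, 0.231] pointing down, gripper open.
Joint ranges: [-2.96, 2.96], [-0.34, 2.1], [-1.41, 1.46], [0.24, 2.44], [-1.37, 4.51], [0.17, 1.92], [-2.96, 2.96]. Speed limits (rad/s): [2.39, 2.39, 3.14, 3.14, 3.14, 3.14, 3.14].

### API

Orientations are given as a unit quaternion [w, x, y, z].
In Python, from station import get_obs, read_camera, calibration, hand_in, recognise, outline_of, place_of gives the robot as it stands.
- The arm moves only by the tool move_arm, never from a script. Its argument "steps" is a list of rows, each an object with "fingers": the finger opening in mm, from 0 to 85.4; "translation": the shift along the world's x, y, z in mm, a list of three; "turn": the turn about the world's z in rad. In form: [{"fingers": fingers, "translation": [dx, dy, dz], "turn": turn}, ...]. A call has 1 to 10 rows; each row shifts and turns the commanded pose from where the row before left it; what a row does not reach is not made up. A row lasts 1/8 s, in which the tool goes at most 62.5 mm and 10.7 degrees, less where a joint would pass 70% of its speed; a pose out of reach is approached as far as the arm can. A call with a gripper value outside its range is refused whole. The fingers move at their own pace and stop on an object; "newtons" is the grip in N (left out, the last holds). Time passes only in rows, so rows that do not move let the fingers close. It gives the time, the measured TCP pose, the force and the opening at its end, in the units of the state.
- get_obs(): the state, without advancing time (a new reading comes with each control period).
- read_camera(name): name is "scene" or "top" or "wrist"; returns the picture (384x512x3 uint8, blue, green, red); there is no depth.
- calibration(name): a dict with "camera_matrix" (3x3 intrinsics, pixels), "rvec" (rotation vector, rad) and "tvec" (3), from world to camera coordinates, as OpenCV has them. Camera axes: x right, y down, z forward; pixel columns grow to the right and rows downward; lengths in m; the calibration is good to about 2 mm. The wrist camera is an equidistant fisheye: a pixel r from the principal point sees the ray r / f radians off the axis. A picture is of the moment at which its call begins: read the wrist's pose just before it. calibration takes no time and is no camera call; for the wrist camera it gives the pose at the moment of the call.
- hand_in(): hands the job in, once; it reports no verdict.
Trained networks look in the newest picture that a camera, given by its name, has taken for a name from the list of things; names that differ only in an ending like _2 or _b are one class to them, and where a whole thing is asked for, a point or a joint stands for the part that bears it (a point fixed in the world has none). Each returns a list of dicts, best first, with "conf" (0 to 1); they miss things now and then, are a little off and sometimes report something else, mostly with a low value. They report only what shows in the picture. A call takes as long as a camera call.
- recognise(camera, name): "xy" ([column, row] in pixels, amid what is visible of it).
- outline_of(camera, name): "mask" (384x512 bool, what is visible of it) and "xy" ([column, row] in pixels, amid what is visible of it).
- place_of(camera, name): "xy" ([column, row] in pixels: a listed point, or the origin of a listed thing).
The state is a dict: "t": time; "q": joint angles; "joint_vel": joint speeds; "joint_torque": joint torques, N m; "eef_pos": TCP position; "tool_rot": TCP orientation; "contact_force": force on the tool from outside, world axes, zero at the start; "torque": the same for the moment, N m; "gripper_width": opening from 0.0 (shut) to 1.0 (fully open).
Only numpy, scipy, OpenCV 4.12 (cv2) and the standard library are available. Lean on these libraries where they do the work, as an engineer would, in place of code of your own. Each camera call takes 0.05 s, during which the arm holds its last target.

## Working session

There is one attempt and no reset: what is moved stays moved. The work goes in short steps, Python scripts to look and compute and a tool call to move; the robot and the scene stay as the last step left them, time stands still between calls to the robot, and variables do not carry over. Pictures are saved under pics/ and viewed, and the job is handed in when it is done.

Besides the shell and the picture viewer there is one more tool, called after "Call:" by a JSON object that holds its "name" and its "arguments". move_arm: Moves the arm, as the interface text tells. Its arguments: {"type":"object","properties":{"steps":{"type":"array"},"newtons":{"type":"number"}},"required":["steps"]}

```bash
mkdir -p pics; python3 - <<'E'
from station import *
import cv2
for c in ["scene","top"]:
    im=read_camera(c); cv2.imwrite(f"pics/{c}0.png",im)
    for n in ["handle","flap_hinge","flap_edge","mark_tip","bay"]:
        print(c,n,[(r['conf'],r['xy']) for r in place_of(c,n)][:2])
    k=calibration(c);print(k)
print(get_obs())
E
```

```text
scene handle [(0.56, [192.1, 198.5])]
scene flap_hinge [(0.96, [237.8, 181.2]), (0.31, [215.3, 221.6])]
scene flap_edge [(0.89, [191.2, 214.4]), (0.73, [217.4, 219.6])]
scene mark_tip [(0.41, [240.5, 192.9])]
scene bay [(0.68, [218.6, 218.6])]
{'camera_matrix': array([[485.68876025,   0.        , 264.87446625],
       [  0.        , 485.68876025, 195.02098089],
       [  0.        ,   0.        ,   1.        ]]), 'rvec': array([ 2.23914512,  0.81028923, -0.3331894 ]), 'tvec': array([-0.45663941, -0.17720153,  1.7759375 ])}
top handle [(0.78, [330.5, 222.4])]
top flap_hinge [(0.7, [257.7, 218.0])]
top flap_edge [(0.7, [331.0, 224.2])]
top mark_tip [(0.54, [312.1, 156.4]), (0.16, [357.4, 225.5])]
top bay [(0.87, [291.2, 221.8])]
{'camera_matrix': array([[392.41273613,   0.        , 259.92434368],
       [  0.        , 392.41273613, 183.79429078],
       [  0.        ,   0.        ,   1.        ]]), 'rvec': array([ 2.15405722, -2.051013  ,  0.2250398 ]), 'tvec': array([-0.02138749,  0.57356185,  0.99605781])}
{'t': 0.6, 'q': array([ 1.04392778,  0.47697406,  0.02239195,  1.55537796, -0.01144876,
        1.10929652, -0.0831097 ]), 'joint_vel': array([-9.50905369e-05, -2.52294205e-05, -2.16320938e-04, -1.70258333e-03,
       -6.20293541e-04,  5.61139699e-04, -9.77706692e-04]), 'joint_torque': array([-1.45728704e-04, -5.95999396e+01,  1.60554271e+00, -2.81417692e+01,
        1.24688642e-02,  1.83070184e-03, -2.49639686e-05]), 'eef_pos': array([ 0.27449039, -0.61670335,  0.2313345 ]), 'tool_rot': array([ 2.94879342e-05,  8.38640315e-01, -5.44685616e-01,  2.53838841e-05]), 'contact_force': array([1.07804717, 0.51327716, 0.11491239]), 'torque': array([ 0.01624556,  0.00248428, -0.024465  ]), 'gripper_width': 0.9999248024693421}
```

View pics/scene0.png

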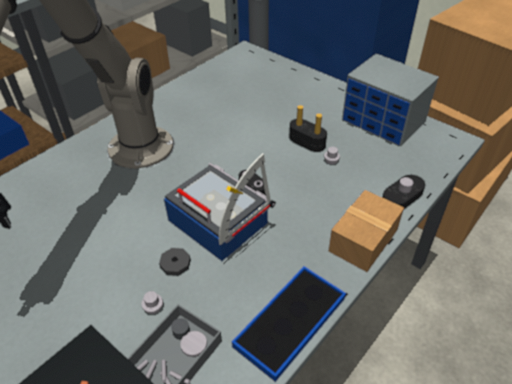

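View pics/top0.png

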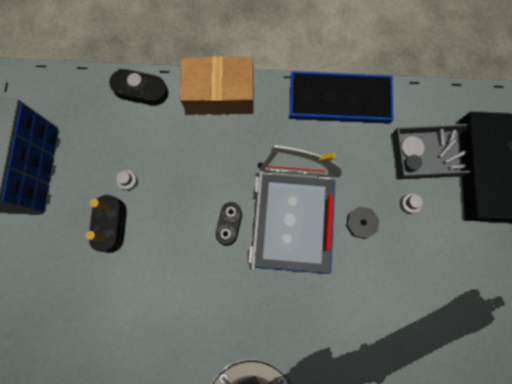

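The scene view shows the bay with the flap shut, the red bar at about (193,203) and the yellow pointer at about (238,189). In the top view the bar is vertical at about (329,222), the quadrant is at (300,155) and the pointer is at (326,156). The oct plate at (363,222) lies on the free-edge side. Next I'll measure these points.

```bash
cat > h.py <<'E'
from station import *
import cv2, numpy as np
def ray(c,uv):
    k=calibration(c);R=cv2.Rodrigues(k['rvec'])[0];C=-R.T@k['tvec']
    d=R.T@np.linalg.inv(k['camera_matrix'])@np.array([uv[0],uv[1],1.]);return C,d/np.linalg.norm(d)
def onz(c,uv,z):
    C,d=ray(c,uv);return C+d*(z-C[2])/d[2]
def proj(c,P):
    k=calibration(c);return cv2.projectPoints(np.float64(P).reshape(-1,1,3),k['rvec'],k['tvec'],k['camera_matrix'],None)[0][:,0]
def tri(uvs):
    A=np.zeros((3,3));b=np.zeros(3)
    for c,uv in uvs:
        C,d=ray(c,uv);M=np.eye(3)-np.outer(d,d);A+=M;b+=M@C
    return np.linalg.solve(A,b)
E
python3 - <<'E'
from h import *
np.set_printoptions(precision=4,suppress=True)
print('hinge',onz('top',(257.7,218),.105),onz('scene',(237.8,181.2),.105),tri([('top',(257.7,218)),('scene',(237.8,181.2))]))
print('edge',onz('top',(331,224.2),.105),onz('scene',(191.2,214.4),.105))
print('handle',onz('top',(330.5,222.4),.155),onz('scene',(192.1,198.5),.155))
for c,box in (('top',(318,180,340,262)),('scene',(165,175,222,225))):
    im=read_camera(c);hsv=cv2.cvtColor(im,cv2.COLOR_BGR2HSV)
    m=((hsv[...,0]<8)|(hsv[...,0]>172))&(hsv[...,1]>150)&(hsv[...,2]>90)
    q=np.zeros_like(m);x0,y0,x1,y1=box;q[y0:y1,x0:x1]=m[y0:y1,x0:x1]
    ys,xs=np.nonzero(q);print(c,len(xs),xs.min(),xs.max(),ys.min(),ys.max(),xs.mean(),ys.mean())
    r=cv2.minAreaRect(np.stack([xs,ys],1).astype(np.float32));print(r)
    bx=cv2.boxPoints(r);print([onz(c,p,.155) for p in bx], onz(c,r[0],.155))
    big=cv2.resize(im[130:290,150:310] if c=='scene' else im[130:290,220:400],None,fx=4,fy=4,interpolation=cv2.INTER_CUBIC)[:600,:800]
    cv2.imwrite(f'pics/{c}_big.png',big)
print('mark',tri([('top',(312.1,156.4)),('scene',(240.5,192.9))]))
E
```

```text
hinge [0.4754 0.0075 0.105 ] [0.4754 0.0119 0.105 ] [0.4762 0.0087 0.1073]
edge [ 0.4687 -0.1786  0.105 ] [ 0.4657 -0.1772  0.105 ]
handle [ 0.4667 -0.1686  0.155 ] [ 0.461  -0.1618  0.155 ]
top 282 326 332 195 249 329.031914893617 222.2127659574468
((329.022705078125, 222.0010223388672), (5.3126959800720215, 54.12593078613281), 2.6025619506835938)
[array([ 0.403 , -0.1565,  0.155 ]), array([ 0.5339, -0.1608,  0.155 ]), array([ 0.534 , -0.1738,  0.155 ]), array([ 0.4031, -0.1691,  0.155 ])] [ 0.4675 -0.165   0.155 ]
scene 137 177 209 189 212 193.05109489051094 200.24817518248176
((193.34811401367188, 200.5236358642578), (38.81687927246094, 4.036955833435059), 36.15818786621094)
[array([ 0.404 , -0.1684,  0.155 ]), array([ 0.3994, -0.1548,  0.155 ]), array([ 0.5323, -0.162 ,  0.155 ]), array([ 0.5358, -0.1749,  0.155 ])] [ 0.4694 -0.1651  0.155 ]
mark [ 0.6055 -0.1127  0.232 ]
```

View pics/scene_big.png

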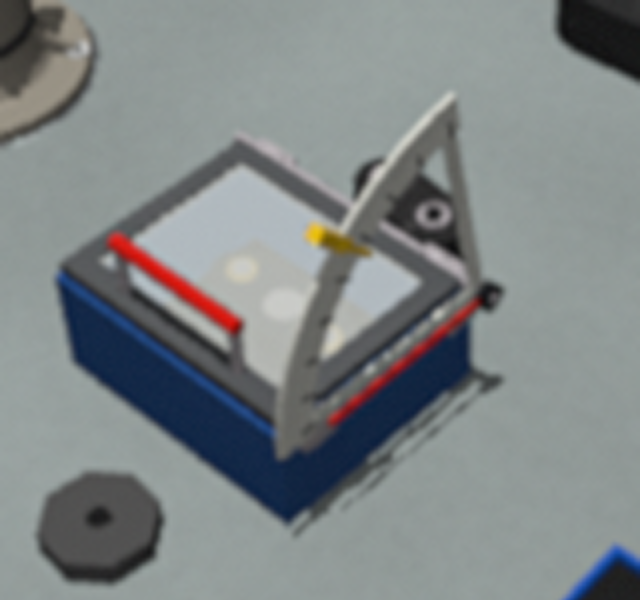

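View pics/top_big.png

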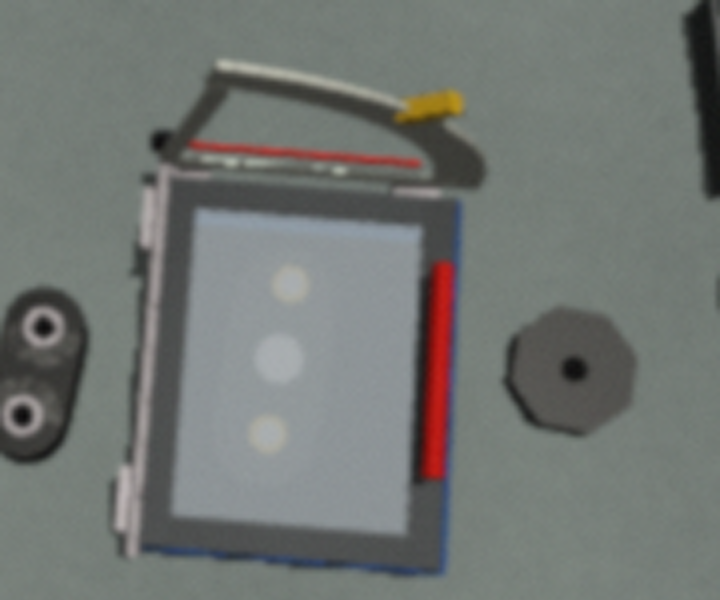

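The two views agree on the handle at about (0.468, -0.165), with the bar 130 mm long, and its yaw is about -0.033 rad. Next is the mark angle, from projecting the model.

```bash
cat >> h.py <<'E'
a=-0.033
X=np.array([np.cos(a),np.sin(a),0]);Y=np.array([-np.sin(a),np.cos(a),0]);Z=np.array([0,0,1.])
H=np.array([0.468,-0.165,0.105])+.175*Y
def pt(th,r,x): return H+x*X+r*(-np.cos(th)*Y+np.sin(th)*Z)
E
python3 - <<'E'
from h import *
from scipy.optimize import minimize_scalar
print(H)
for c in('scene','top'):
    im=read_camera(c);hsv=cv2.cvtColor(im,cv2.COLOR_BGR2HSV)
    m=(hsv[...,0]>18)&(hsv[...,0]<35)&(hsv[...,1]>150)&(hsv[...,2]>80)
    q=np.zeros_like(m);q[140:205,220:345]=m[140:205,220:345]
    ys,xs=np.nonzero(q);print(c,len(xs),xs.min(),xs.max(),ys.min(),ys.max(),xs.mean(),ys.mean())
    s=4;x0,y0=(150,130) if c=='scene' else (220,130)
    big=cv2.resize(im[y0:y0+150,x0:x0+190],None,fx=s,fy=s,interpolation=cv2.INTER_CUBIC)
    for th in np.arange(.4,1.2,.1):
        p=proj(c,[pt(th,.167,.136),pt(th,.205,.136)])
        p=((p-[x0,y0]+.5)*s).astype(int)
        cv2.line(big,tuple(map(int,p[0])),tuple(map(int,p[1])),(0,255,0),1)
        cv2.putText(big,f'{th:.1f}',tuple(map(int,p[1])),0,.4,(255,0,255),1)
    for th in(0,):
        p=((proj(c,[pt(0,0,0),pt(0,.19,0),pt(.278,.182,0),pt(0,0,.136),pt(0,.16,.136)])-[x0,y0]+.5)*s).astype(int)
        for u in p: cv2.circle(big,tuple(map(int,u)),4,(0,255,255),1)
    cv2.imwrite(f'pics/{c}_ov.png',big)
E
```

```text
[0.47377395 0.00990472 0.105     ]
scene 39 227 240 187 192 232.5897435897436 189.76923076923077
top 76 319 334 153 160 327.4078947368421 156.3684210526316
```

View pics/scene_ov.png

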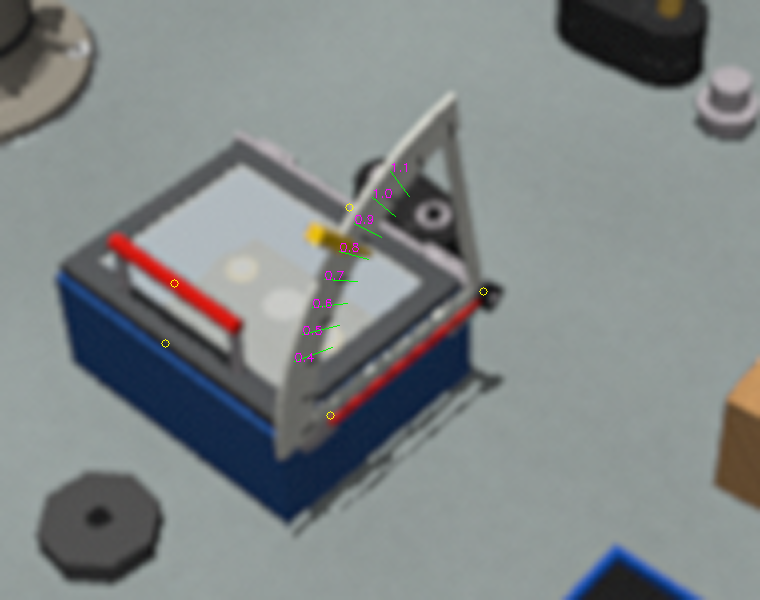

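View pics/top_ov.png

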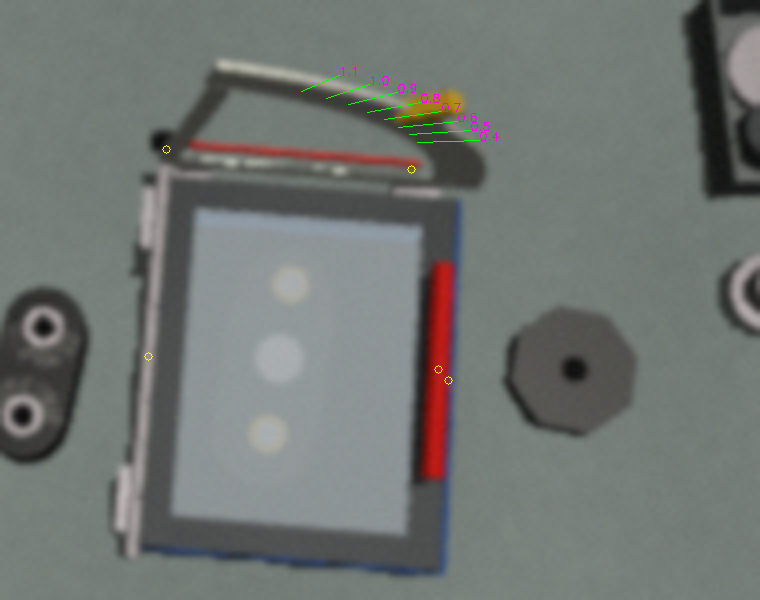

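The overlay puts the mark at about 0.8 rad, which I'll refine later against the needle. Now moving above the handle.

Call:
{"name": "move_arm", "arguments": {"steps": [{"fingers": 85, "translation": [19, 45, 0], "turn": -0.045}, {"fingers": 85, "translation": [19, 45, 0], "turn": -0.045}, {"fingers": 85, "translation": [19, 45, 0], "turn": -0.045}, {"fingers": 85, "translation": [19, 45, 0], "turn": -0.045}, {"fingers": 85, "translation": [19, 45, 0], "turn": -0.045}, {"fingers": 85, "translation": [19, 45, 0], "turn": -0.045}, {"fingers": 85, "translation": [19, 45, 0], "turn": -0.045}, {"fingers": 85, "translation": [19, 45, 0], "turn": -0.045}, {"fingers": 85, "translation": [20, 46, 0], "turn": -0.045}, {"fingers": 85, "translation": [21, 46, 0], "turn": -0.045}], "newtons": 25}}

```text
t: 2.05
eef_pos: [0.468, -0.1633, 0.2317]
tool_rot: [0.0, -0.695, 0.719, -0.0]
contact_force: [0.8, -0.7, 0.8]
gripper_width: 0.997
```

Call:
{"name": "move_arm", "arguments": {"steps": [{"fingers": 85, "translation": [0, 0, 0], "turn": 0}, {"fingers": 85, "translation": [0, 0, 0], "turn": 0}]}}

```text
t: 2.3
eef_pos: [0.4673, -0.1652, 0.2314]
tool_rot: [-0.0, -0.696, 0.718, -0.0]
contact_force: [0.6, -0.8, -0.7]
gripper_width: 0.996
```

```bash
python3 - <<'E'
from h import *
o=get_obs();print(o['t'],o['eef_pos'],o['tool_rot'],o['contact_force'])
from scipy.spatial.transform import Rotation as Ro
q=o['tool_rot'];R=Ro.from_quat([q[1],q[2],q[3],q[0]]).as_matrix();print(R[:,0],np.arctan2(R[1,0],R[0,0]))
print(calibration('wrist'))
for c in('wrist','top'):
    cv2.imwrite(f'pics/{c}1.png',read_camera(c))
E
```

```text
2.3 [ 0.46726907 -0.16524725  0.23135678] [-2.35624234e-04 -6.96053606e-01  7.17989765e-01 -1.40398886e-04] [ 0.63387469 -0.84894494 -0.73889841]
[-3.10186434e-02 -9.99518664e-01  5.33801879e-04] -1.6018199508679607
{'camera_matrix': array([[297.31863964,   0.        , 253.58063989],
       [  0.        , 297.31863964, 194.0944263 ],
       [  0.        ,   0.        ,   1.        ]]), 'rvec': array([-2.00959239,  2.07211697,  0.35064091]), 'tvec': array([-0.15123555,  0.40245859,  0.53562084])}
```

View pics/wrist1.png

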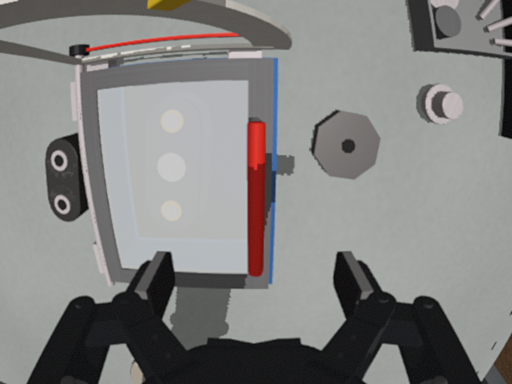

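View pics/top1.png

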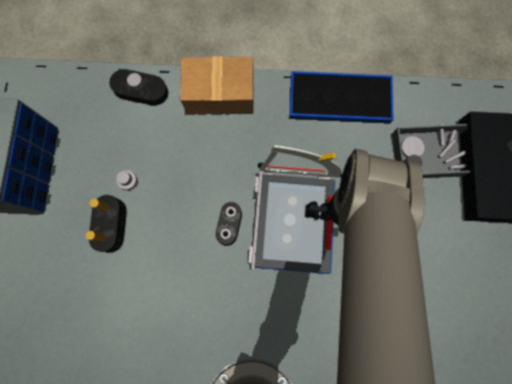

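The wrist view shows the bar from (257,122) to (255,275), midway between the fingers. The needle is at the top, with the pointer partly in view at (165,3). I'll measure the bar from here.

```bash
cat >> h.py <<'E'
def wray(uv,k=None):
    k=k or calibration('wrist');K=k['camera_matrix'];R=cv2.Rodrigues(k['rvec'])[0];C=-R.T@k['tvec']
    x=(uv[0]-K[0,2])/K[0,0];y=(uv[1]-K[1,2])/K[1,1];t=np.hypot(x,y)
    d=np.array([x*np.sin(t)/t,y*np.sin(t)/t,np.cos(t)]) if t>1e-9 else np.array([0,0,1.])
    return C,R.T@d
def wz(uv,z,k=None):
    C,d=wray(uv,k);return C+d*(z-C[2])/d[2]
def wproj(P,k=None):
    k=k or calibration('wrist');return cv2.fisheye.projectPoints(np.float64(P).reshape(1,-1,3),np.float64(k['rvec']).reshape(3,1),np.float64(k['tvec']).reshape(3,1),k['camera_matrix'],np.zeros(4))[0][0]
E
python3 - <<'E'
from h import *
im=cv2.imread('pics/wrist1.png');hsv=cv2.cvtColor(im,cv2.COLOR_BGR2HSV)
m=((hsv[...,0]<8)|(hsv[...,0]>172))&(hsv[...,1]>150)&(hsv[...,2]>60)
for y in range(124,276,30):
    xs=np.nonzero(m[y,200:300])[0]+200;print(y,xs.min(),xs.max(),wz(((xs.min()+xs.max())/2,y),.155), wz((xs.min()-.5,y),.155)[1]-wz((xs.max()+.5,y),.155)[1])
ys=np.nonzero(m[100:300,255])[0]+100;print(ys.min(),ys.max(),wz((256,ys.min()-.5),.155),wz((255,ys.max()+.5),.155))
print('tip proj',wproj([pt(t,.167,.136) for t in(.6,.7,.8,.9)]),'needle tip',wz((240,35),.105),wz((80,50),.105),H+.136*X)
E
```

```text
124 248 264 [ 0.52931237 -0.17018503  0.155     ] 0.012411600149302232
154 248 265 [ 0.50678282 -0.16985524  0.155     ] 0.013429252055036756
184 248 264 [ 0.48332715 -0.16876255  0.155     ] 0.013052847249869604
214 248 263 [ 0.45834301 -0.16761084  0.155     ] 0.012742262079436933
244 248 262 [ 0.43110446 -0.16636801  0.155     ] 0.012498487829013666
274 250 260 [ 0.40062942 -0.16543191  0.155     ] 0.00968443483466394
122 275 [ 0.53116186 -0.17024329  0.155     ] [ 0.39899886 -0.16538205  0.155     ]Traceback (most recent call last):
  File "<stdin>", line 7, in <module>
  File "h.py", line 27, in wproj
    k=k or calibration('wrist');return cv2.fisheye.projectPoints(np.float64(P).reshape(1,-1,3),np.float64(k['rvec']).reshape(3,1),np.float64(k['tvec']).reshape(3,1),k['camera_matrix'],np.zeros(4))[0][0]
                                       ~~~~~~~~~~~~~~~~~~~~~~~~~^^^^^^^^^^^^^^^^^^^^^^^^^^^^^^^^^^^^^^^^^^^^^^^^^^^^^^^^^^^^^^^^^^^^^^^^^^^^^^^^^^^^^^^^^^^^^^^^^^^^^^^^^^^^^^^^^^^^^^^^^^^^^^^^^^^^
cv2.error: OpenCV(4.12.0) /io/opencv/modules/calib3d/src/fisheye.cpp:83: error: (-215:Assertion failed) _tvec.getMat().isContinuous() && _rvec.getMat().isContinuous() in function 'projectPoints'
```

Call:
{"name": "move_arm", "arguments": {"steps": [{"fingers": 85, "translation": [0, -1.5, -30], "turn": 0}, {"fingers": 60, "translation": [0, 0, -35], "turn": 0}, {"fingers": 50, "translation": [0, 0, -22], "turn": 0}, {"fingers": 40, "translation": [0, 0, -8], "turn": 0}, {"fingers": 30, "translation": [0, 0, 0], "turn": 0}], "newtons": 25}}

```text
t: 3.02
eef_pos: [0.4672, -0.1669, 0.1363]
tool_rot: [-0.0, -0.695, 0.719, 0.0]
contact_force: [0.3, -0.1, 0.7]
gripper_width: 0.353
```

Call:
{"name": "move_arm", "arguments": {"steps": [{"fingers": 25, "translation": [0, 0, 0], "turn": 0}, {"fingers": 20, "translation": [0, 0, 0], "turn": 0}]}}

```text
t: 3.28
eef_pos: [0.4681, -0.1664, 0.1372]
tool_rot: [0.0, -0.696, 0.718, -0.001]
contact_force: [-0.9, -0.5, 0.1]
gripper_width: 0.23
```

```bash
python3 - <<'E'
from h import *
o=get_obs();print(o['t'],o['eef_pos'],o['contact_force'],o['gripper_width'])
cv2.imwrite('pics/wrist2.png',read_camera('wrist'))
E
```

```text
3.275 [ 0.46811552 -0.16642038  0.1371835 ] [-0.90974509 -0.53278619  0.09049482] 0.22961987528553582
```

View pics/wrist2.png

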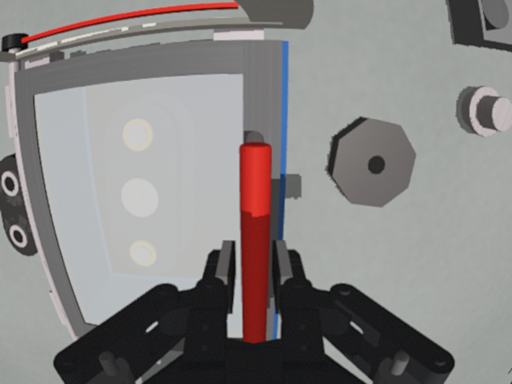

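The bar sits centred between the pads at about (256,260). Closing gently.

Call:
{"name": "move_arm", "arguments": {"steps": [{"fingers": 16, "translation": [0, 0, 0], "turn": 0}, {"fingers": 12, "translation": [0, 0, 0], "turn": 0}, {"fingers": 8, "translation": [0, 0, 0], "turn": 0}, {"fingers": 8, "translation": [0, 0, 0], "turn": 0}], "newtons": 25}}

```text
t: 3.82
eef_pos: [0.4677, -0.1668, 0.1367]
tool_rot: [-0.0, -0.696, 0.718, -0.0]
contact_force: [-2.1, -2.3, 5.8]
gripper_width: 0.154
```

```bash
python3 - <<'E'
import numpy as np
r=np.hypot(175,50);f0=np.arctan2(50,175)
p=lambda t:np.array([-r*np.cos(f0+t),r*np.sin(f0+t)])
for t in np.arange(0,.96,.04): d=p(t+.04)-p(t);print(round(t+.04,2),d.round(1),(p(t+.04)-p(0)).round(1))
E
```

```text
0.04 [2.1 7. ] [2.1 7. ]
0.08 [2.4 6.9] [ 4.6 13.8]
0.12 [2.7 6.8] [ 7.2 20.6]
0.16 [3.  6.7] [10.2 27.2]
0.2 [3.2 6.5] [13.4 33.8]
0.24 [3.5 6.4] [16.9 40.2]
0.28 [3.7 6.3] [20.6 46.4]
0.32 [4.  6.1] [24.6 52.5]
0.36 [4.2 5.9] [28.8 58.4]
0.4 [4.5 5.8] [33.3 64.2]
0.44 [4.7 5.6] [38.  69.8]
0.48 [4.9 5.4] [42.9 75.2]
0.52 [5.1 5.2] [48.  80.3]
0.56 [5.3 5. ] [53.3 85.3]
0.6 [5.5 4.8] [58.8 90.1]
0.64 [5.7 4.5] [64.5 94.6]
0.68 [5.9 4.3] [70.4 98.9]
0.72 [6.  4.1] [ 76.4 103. ]
0.76 [6.2 3.8] [ 82.6 106.8]
0.8 [6.3 3.6] [ 88.9 110.4]
0.84 [6.5 3.3] [ 95.4 113.7]
0.88 [6.6 3.1] [102.  116.7]
0.92 [6.7 2.8] [108.8 119.5]
0.96 [6.8 2.5] [115.6 122. ]
```

Call:
{"name": "move_arm", "arguments": {"steps": [{"fingers": 8, "translation": [0, 1, 3.5], "turn": 0}, {"fingers": 8, "translation": [0.1, 1.1, 3.5], "turn": 0}, {"fingers": 8, "translation": [0.1, 2.4, 6.9], "turn": 0}, {"fingers": 8, "translation": [0.1, 2.7, 6.8], "turn": 0}, {"fingers": 8, "translation": [0, 0, 0], "turn": 0}], "newtons": 25}}

```text
t: 4.45
eef_pos: [0.4679, -0.1598, 0.1574]
tool_rot: [-0.0, -0.696, 0.718, -0.001]
contact_force: [1.7, -5.6, -1.1]
gripper_width: 0.153
```

Call:
{"name": "move_arm", "arguments": {"steps": [{"fingers": 8, "translation": [0.1, 3, 6.7], "turn": 0}, {"fingers": 8, "translation": [0.1, 3.2, 6.5], "turn": 0}, {"fingers": 8, "translation": [0.1, 3.5, 6.4], "turn": 0}, {"fingers": 8, "translation": [0.1, 3.7, 6.3], "turn": 0}, {"fingers": 8, "translation": [0.1, 4, 6.1], "turn": 0}, {"fingers": 8, "translation": [0.2, 4.2, 5.9], "turn": 0}, {"fingers": 8, "translation": [0.1, 4.5, 5.8], "turn": 0}, {"fingers": 8, "translation": [0, 0, 0], "turn": 0}]}}

```text
t: 5.45
eef_pos: [0.4688, -0.1349, 0.2016]
tool_rot: [-0.001, -0.696, 0.718, -0.002]
contact_force: [0.7, -8.7, 2.5]
gripper_width: 0.155
```

```bash
python3 - <<'E'
from h import *
o=get_obs();print(o['t'],o['eef_pos'],o['contact_force'],o['gripper_width'])
w=read_camera('wrist');s=read_camera('scene');t=read_camera('top')
cv2.imwrite('pics/wrist3.png',w)
cv2.imwrite('pics/st3.png',np.hstack([cv2.resize(s[130:240,160:285],None,fx=3,fy=3,interpolation=cv2.INTER_CUBIC),cv2.resize(t[130:240,230:355],None,fx=3,fy=3,interpolation=cv2.INTER_CUBIC)]))
E
```

```text
5.45 [ 0.46883859 -0.1348775   0.20161783] [ 0.70926663 -8.65580058  2.5204207 ] 0.154555819170096
```

View pics/wrist3.png

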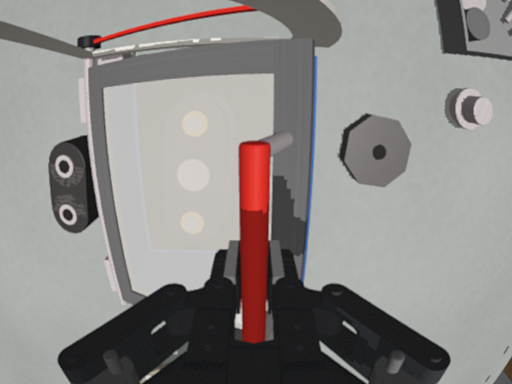

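View pics/st3.png

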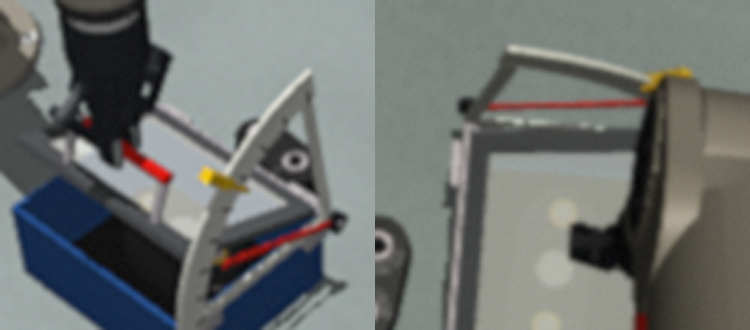

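The flap is at about 0.4 rad and held well. The bar is still between the pads, and the needle has lifted to about (225,265) in the zoomed crop. Continuing to about 0.72.

Call:
{"name": "move_arm", "arguments": {"steps": [{"fingers": 8, "translation": [0.1, 4.7, 5.6], "turn": 0}, {"fingers": 8, "translation": [0.1, 4.9, 5.4], "turn": 0}, {"fingers": 8, "translation": [0.2, 5.1, 5.2], "turn": 0}, {"fingers": 8, "translation": [0.2, 5.3, 5.0], "turn": 0}, {"fingers": 8, "translation": [0.2, 5.5, 4.8], "turn": 0}, {"fingers": 8, "translation": [0.2, 5.7, 4.5], "turn": 0}, {"fingers": 8, "translation": [0.2, 5.9, 4.3], "turn": 0}, {"fingers": 8, "translation": [0.2, 6.0, 4.1], "turn": 0}, {"fingers": 8, "translation": [0, 0, 0], "turn": 0}]}}

```text
t: 6.72
eef_pos: [0.4704, -0.0933, 0.2418]
tool_rot: [-0.001, -0.695, 0.719, -0.003]
contact_force: [-3.3, -12.6, 14.0]
gripper_width: 0.155
```

```bash
python3 - <<'E'
from h import *
o=get_obs();print(o['t'],o['eef_pos'],o['contact_force'],o['gripper_width'])
w=read_camera('wrist');s=read_camera('scene');t=read_camera('top')
cv2.imwrite('pics/wrist4.png',w)
cv2.imwrite('pics/s4.png',cv2.resize(s[140:220,180:280],None,fx=7,fy=7,interpolation=cv2.INTER_CUBIC))
cv2.imwrite('pics/t4.png',cv2.resize(t[130:210,240:340],None,fx=7,fy=7,interpolation=cv2.INTER_CUBIC))
E
```

```text
6.725 [ 0.47041129 -0.09333406  0.2417712 ] [ -3.27781542 -12.62494954  14.0033519 ] 0.15471566444045967
```

View pics/wrist4.png

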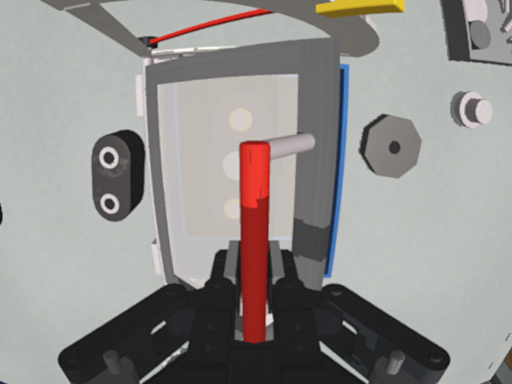

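View pics/s4.png

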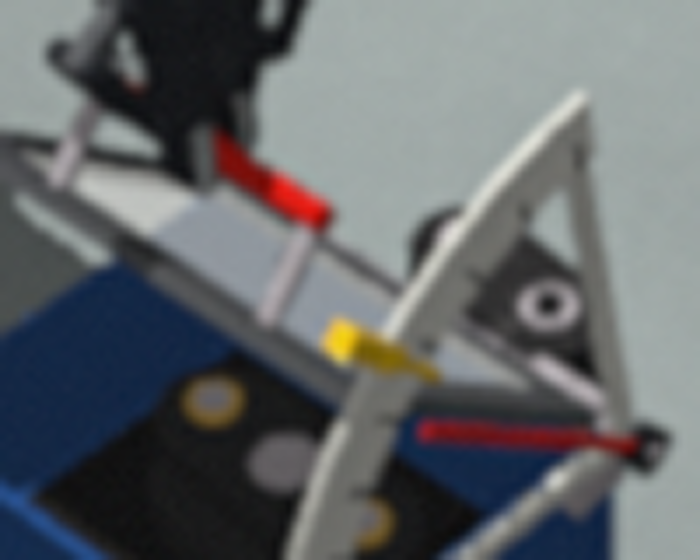

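View pics/t4.png

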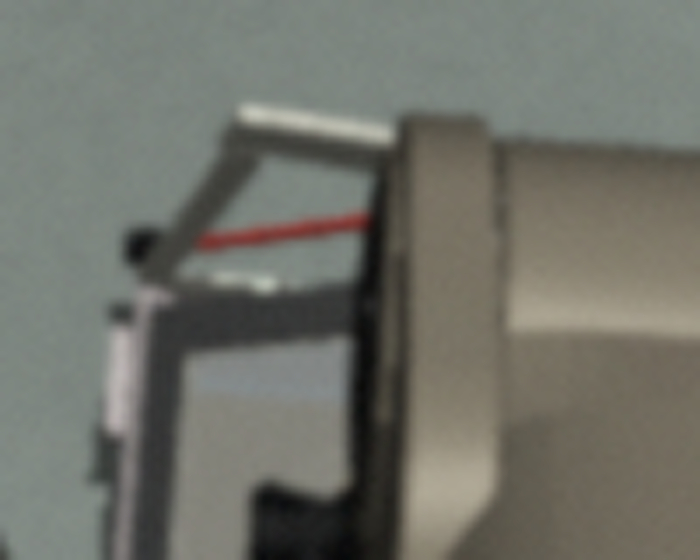

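The needle tip is at about (425,430) in the zoomed scene crop, and the yellow pointer's inner tip is above it at about (437,375), so the flap must go higher. The force is about 18 N radially outward, so my path is slightly too tight and I'll correct it. Next, the angles from the picture.

```bash
cat >> h.py <<'E'
def plane(c,uv,x,k=None):
    C,d=ray(c,uv) if c!='wrist' else wray(uv,k)
    P=C+d*((x-(C-H)@X)/(d@X)); v=P-H
    return np.arctan2(v[2],-v@Y), np.hypot(v[2],v@Y)
E
python3 - <<'E'
from h import *
px=lambda u,v:(180+u/7-.5,140+v/7-.5)
for x in (.128,.132,.136,.14):
    print(x,'needle0',plane('scene',(232.6,234.5),x),'needle',plane('scene',px(425,430),x),'hub',plane('scene',px(640,445),x)[1],'mark in',plane('scene',px(437,376),x),'outer',plane('scene',px(355,345),x))
k=calibration('wrist')
for x in(.128,.136,.144):print('wrist needle',plane('wrist',(270,12),x,k),'mark R/L',plane('wrist',(403,6),x,k),plane('wrist',(320,10),x,k))
# nominal flap angle from TCP
print(np.degrees(1))
import numpy as np
o=get_obs()['eef_pos']+[0,0,.019];v=o-H;print('tcp th',np.arctan2(v[2],-v@Y)-.2783,np.hypot(v[2],v@Y))
E
```

```text
0.128 needle0 (np.float64(-0.12183937600927093), np.float64(0.1525859648276402)) needle (np.float64(0.6573667937137326), np.float64(0.14551177317061428)) hub 0.02173629357055237 mark in (np.float64(0.8083413951664835), np.float64(0.15550677564078513)) outer (np.float64(0.8187453951975509), np.float64(0.2177357620220983))
0.132 needle0 (np.float64(-0.0783277313394814), np.float64(0.15561748774639533)) needle (np.float64(0.6714065565098135), np.float64(0.15211025548026647)) hub 0.01383769429227757 mark in (np.float64(0.8144279176347925), np.float64(0.16226854899868948)) outer (np.float64(0.8227940590247766), np.float64(0.22412686443560836))
0.136 needle0 (np.float64(-0.03655452695866305), np.float64(0.15893207869844245)) needle (np.float64(0.6842765870372609), np.float64(0.15873622499553872)) hub 0.005948837516923824 mark in (np.float64(0.8200272894306273), np.float64(0.1690358526613369)) outer (np.float64(0.8266181660389584), np.float64(0.23052143692101812))
0.14 needle0 (np.float64(0.003445394689135646), np.float64(0.16251241830428556)) needle (np.float64(0.6961134464326719), np.floa
[... 216 characters left out ...]
oat64(0.8421623588187231), np.float64(0.16842272773982092)) mark R/L (np.float64(0.7607241075577048), np.float64(0.2314973321557817)) (np.float64(0.780095503211318), np.float64(0.19111036495210404))
wrist needle (np.float64(0.7098794071178561), np.float64(0.15004406976357293)) mark R/L (np.float64(0.6552701294197939), np.float64(0.22634123312053075)) (np.float64(0.6514679247761295), np.float64(0.1783550070514431))
wrist needle (np.float64(0.5445476063953891), np.float64(0.13497743935541645)) mark R/L (np.float64(0.5461757598359868), np.float64(0.22380160569284185)) (np.float64(0.5058698165835406), np.float64(0.1689662159318226))
57.29577951308232
tcp th 0.7049639148952198 0.18691932816728454
```

Call:
{"name": "move_arm", "arguments": {"steps": [{"fingers": 8, "translation": [0.1, 2.8, 3.8], "turn": 0}, {"fingers": 8, "translation": [0.1, 4.2, 3.8], "turn": 0}, {"fingers": 8, "translation": [0.1, 5.0, 3.4], "turn": 0}, {"fingers": 8, "translation": [0.1, 5.0, 3.0], "turn": 0}, {"fingers": 8, "translation": [0, 0, 0], "turn": 0}, {"fingers": 8, "translation": [0, 0, 0], "turn": 0}]}}

```text
t: 7.62
eef_pos: [0.471, -0.0737, 0.2543]
tool_rot: [0.0, -0.696, 0.718, -0.001]
contact_force: [1.4, -5.5, 5.0]
gripper_width: 0.154
```

```bash
python3 - <<'E'
from h import *
o=get_obs();print(o['t'],o['eef_pos'],o['contact_force'],o['gripper_width'])
w=read_camera('wrist');s=read_camera('scene')
cv2.imwrite('pics/wrist5.png',w)
cv2.imwrite('pics/s5.png',cv2.resize(s[140:220,180:280],None,fx=7,fy=7,interpolation=cv2.INTER_CUBIC))
o=o['eef_pos']+[0,0,.019];v=o-H;print('tcp th',np.arctan2(v[2],-v@Y)-.2783,np.hypot(v[2],v@Y))
E
```

```text
7.625 [ 0.47102167 -0.07372347  0.2542604 ] [ 1.42184041 -5.45842652  5.03153068] 0.15410757730281663
tcp th 0.8310226033912056 0.18791703283659228
```

View pics/s5.png

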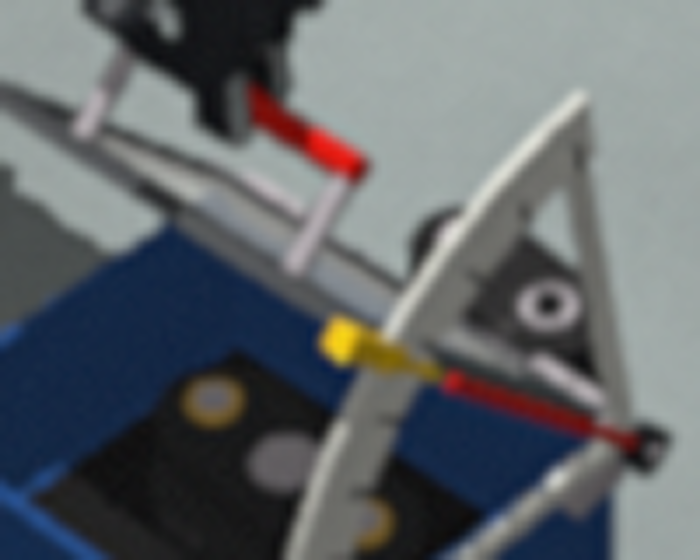

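View pics/wrist5.png

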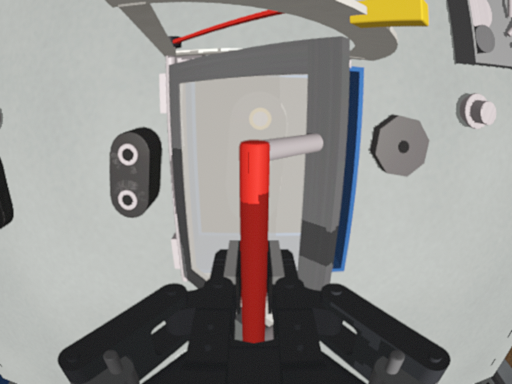

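The needle, running from (645,445) to (448,381), now points straight at the yellow tip at (437,376). Checking the numbers.

```bash
python3 - <<'E'
from h import *
px=lambda u,v:(180+u/7-.5,140+v/7-.5)
for x in (.132,.136,.14):
    print(x,'needle',plane('scene',px(450,381),x),'mark in',plane('scene',px(437,376),x),'outer',plane('scene',px(335,340),x))
# colour centroid fits
s=read_camera('scene');hsv=cv2.cvtColor(s,cv2.COLOR_BGR2HSV)
roi=np.zeros(s.shape[:2],bool);roi[188:206,238:275]=1
m=roi&((hsv[...,0]<8)|(hsv[...,0]>170))&(hsv[...,1]>120)
ys,xs=np.nonzero(m);print(len(xs))
for x in(.136,.14):
    a=[plane('scene',(u,v),x) for u,v in zip(xs,ys)];a=[t for t,r in a if r>.08];print(x,'needle mean',np.mean(a),len(a))
roi[:]=0;roi[182:200,222:246]=1
m=roi&(hsv[...,0]>15)&(hsv[...,0]<35)&(hsv[...,1]>120)
ys,xs=np.nonzero(m)
for x in(.136,.14):
    a=np.array([plane('scene',(u,v),x) for u,v in zip(xs,ys)]);print(x,'mark mean',a[:,0].mean(),len(a),a[:,1].min(),a[:,1].max(),a[a[:,1]<.19,0].mean())
print(place_of('scene','mark_tip'))
o=get_obs();print(o['eef_pos'],o['contact_force'],np.abs(o['joint_vel']).max())
E
```

```text
0.132 needle (np.float64(0.8121601862479743), np.float64(0.15192751548204514)) mark in (np.float64(0.8144279176347925), np.float64(0.16226854899868948)) outer (np.float64(0.8203498610759344), np.float64(0.23760090552452787))
0.136 needle (np.float64(0.8182329545781545), np.float64(0.1587563579463293)) mark in (np.float64(0.8200272894306273), np.float64(0.1690358526613369)) outer (np.float64(0.8240418748499853), np.float64(0.24391063271332644))
0.14 needle (np.float64(0.8238046468283513), np.float64(0.1655905721024853)) mark in (np.float64(0.8251954330041947), np.float64(0.17580804800295383)) outer (np.float64(0.8275476429355018), np.float64(0.2502235169383996))
72
0.136 needle mean 0.8196008791568968 41
0.14 needle mean 0.8276091410596791 44
0.136 mark mean 0.8272511478494808 71 0.16925263139422503 0.2518233132657841 0.8249190118353614
0.14 mark mean 0.831049976391525 71 0.17602657093166454 0.25809221940745686 0.8308330190274106
[{'xy': [242.3, 196.3], 'conf': 0.55}, {'xy': [224.7, 220.7], 'conf': 0.32}]
[ 0.47099382 -0.07380331  0.25422135] [ 1.71295838 -5.91066355  4.62129634] 0.0013840688556439266
```

Call:
{"name": "move_arm", "arguments": {"steps": [{"fingers": 8, "translation": [0, 0, 0], "turn": 0}, {"fingers": 8, "translation": [0, 0, 0], "turn": 0}, {"fingers": 8, "translation": [0, 0, 0], "turn": 0}, {"fingers": 8, "translation": [0, 0, 0], "turn": 0}]}}

```text
t: 8.32
eef_pos: [0.471, -0.0738, 0.2542]
tool_rot: [0.0, -0.696, 0.718, -0.001]
contact_force: [1.5, -5.7, 3.8]
gripper_width: 0.152
```

```bash
python3 -c "
from station import *
o=get_obs();print(o['t'],o['eef_pos'],o['contact_force'],o['gripper_width'],hand_in())"
```

```text
the job is handed in; nothing more can be done
8.325 [ 0.4709984  -0.07380324  0.25421177] [ 1.48472575 -5.72114532  3.75748923] 0.1523493837585431 None
```

I gripped the red bar at a 25 N setting, raised the flap along its arc to the yellow mark, and handed the job in at 8.3 s while still holding it by the handle. `hand_in()` reports no verdict.

**Angle:** in the last scene picture the needle is at about 0.82 rad and the mark at about 0.82–0.83 rad. They agree to about 0.01 rad, against a tolerance of 0.07.

**Hold:** the arm was still, with the opening steady at about 13 mm on the 14 mm bar. The force on the tool was about 7 N.

**Disagreements:**
- **TCP radius:** the TCP's radius about the hinge came out 5–6 mm larger than the nominal 182 mm. Part-way up this gave about 19 N on the tool, which I relieved by moving the path outward. The angle from the TCP (0.831 rad) still agrees with the needle to about 0.01 rad.
- **Wrist camera:** its estimates of the needle and pointer angles, taken part-way up, changed a lot with the assumed plane, so I did not use them.

**Not checked:** I did not measure the die parts afterwards. The late pictures show those in view undisturbed, and the mark was at about the same place in the scene view throughout.

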